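Swap the brass sleeves and hold the drying box open at its pointer

ROBOT

A 6-joint arm with a two-finger parallel gripper is mounted at the origin on the work surface. World frame = base frame: x ahead of the robot, y to its left, z up, the work surface at z = 0. Lengths are in m, angles in degrees, forces in N, time in s.
With the tool pointing down it reaches from about 0.3 to 0.95 m from the base axis. Payload 3.1 kg.
Tool frame: the origin (TCP) lies midway between the tips of the shut fingers; the grasp point (between the pads) lies 19 mm behind it; x points along the fingers, z is the direction in which the jaws open and shut, and the axes are right-handed (so a half turn about x gives the same grasp; the last joint's range is limited). The gripper opens to 85 mm and grips with 20 to 120 N. Pads are 22 mm wide; open, the fingers measure 114 mm over their backs; the gripper's body (76 mm by 85 mm) begins 54 mm behind the grasp point. The pads swing forward as they close: fully open they stand 13 mm farther back than shut.
Start: joints at [-72.405, 17.653, 93.61, -0, 68.738, -3.994], TCP at [0.23, -0.581, 0.231] pointing down, gripper open.
Joint ranges: [-175.34, 175.34], [-45.06, 112.39], [2.9, 150.54], [-68.45, 248.45], [3.09, 151.38], [-168.51, 168.51]. Speed limits (degrees/s): [159.86, 159.86, 180, 180, 180, 180].

INTERFACE

Orientations are given as a 3x3 rotation matrix whose columns are the frame's x, y, z axes.
In Python, from plant import state, snapshot, camera_model, job_done gives the robot as it stands.
- The arm moves only by the tool drive_tool, never from a script. Its argument "rows" is a list of rows, each a list of 7 numbers: the shift along the tool's x, y, z scaled (see below), then the turn, a rotation vector about the tool's x, y, z scaled (see below), then the opening, from -1 (shut) to 1 (fully open). A call has 1 to 8 rows; each row is the pose to reach, as a shift and turn from the pose measured when the call began, along the tool's axes at that moment; what a row does not reach only later rows make up. The controller multiplies each number of a shift by 0.08 m and each number of a turn by 60 degrees. A row lasts 1/8 s, in which the tool goes at most 62.5 mm and 10.7 degrees, less where a joint would pass 70% of its speed; a pose out of reach is approached as far as the arm can. A call with a number of a shift or a turn outside -1 to 1 is refused whole. A call with a gripper value outside its range is refused whole. The fingers move at their own pace and stop on an object; the grip force is fixed at half the most. Time passes only in rows, so rows that repeat a pose let the fingers close. It gives the time, the measured TCP pose, the force and the opening at its end, in the units of the state.
- state(): the state, without advancing time (a new reading comes with each control period).
- snapshot(name): name is "side" or "top" or "wrist"; returns the picture (420x560x3 uint8, red, green, blue); there is no depth.
- camera_model(name): a dict with "intrinsics" (3x3 intrinsics, pixels), "R" (3x3) and "t" (3): a world point X has camera coordinates R X + t. Camera axes: x right, y down, z forward; pixel columns grow to the right and rows downward; lengths in m; the calibration is good to about 2 mm. A picture is of the moment at which its call begins: read the wrist's pose just before it. camera_model takes no time and is no camera call; for the wrist camera it gives the pose at the moment of the call.
- job_done(): hands the job in, once; it reports no verdict.
The state is a dict: "time": time; "joint_positions": joint angles; "qvel": joint speeds; "effort": joint torques, N m; "tcp_pos": TCP position; "orientation": TCP orientation; "wrist_force": force on the tool from outside, world axes, zero at the start; "torque": the same for the moment, N m; "gripper_width": finger opening in m.
Only numpy, scipy, OpenCV 4.12 (cv2) and the standard library are available. Lean on these libraries where they do the work, as an engineer would, in place of code of your own. Each camera call takes 0.05 s, during which the arm holds its last target.

TASK

The two brass sleeves standing on the aluminium tray are in the wrong order for drying: swap them, so that each ends up standing upright and let go inside the low round rim where the other one stood. Then lift the spring-loaded lid of the drying box (its front bar is the handle) with the gripper's fingers until the lid is parallel to the pointer arm on the box's side, and hold it still there: finish while holding the lid at that angle, with nothing else propping it. Do not move the pointer or disturb the other things on the bench.

Things in the scene. Friction and masses are not known exactly. Their poses are not given: they have to be found in the camera images.
- tall_center (a point): centre (half-way up) of the tall, slim brass sleeve: an upright tube 30 mm outside diameter, 95 mm tall, about 0.2 kg; z along its bore
- short_center (a point): centre (half-way up) of the short, wide brass sleeve: an upright tube 42 mm outside diameter, 60 mm tall, about 0.25 kg; z along its bore
- place_a (a point): centre of one of the two round places on the fixed aluminium tray (100 x 270 mm), on its upper face, 10 mm above the bench. Places lie 160 mm apart along the long side; each has a rim 4 mm high, 68 mm inside diameter. x points across the tray, away from the robot, y along the row towards place_b, z up. One sleeve stands in each at the start; which one is where varies
- place_b (a point): centre of the other round place of the tray, same build and same axes as place_a
- turntable_top (a point): centre of the top face of the fixed round dark steel brazing turntable (it does not turn), 130 mm across, top 34 mm above the bench; empty, so a sleeve may be set down on it meanwhile
- lid (a joint): opening angle of the drying box's steel lid in rad: 0 shut (as at the start), growing as its front edge, the one nearer the robot, rises; end stop 1.4. The hinge spring and the lid's weight always pull it shut: about 4 to 9 N has to be carried at the handle to hold it part-way
- lid_hinge (a point): middle of the lid's hinge line, on the far upper rim of the drying box, 110 mm above the bench; turns with the lid. Its y axis is the hinge line; with the lid shut x points level from the handle towards the hinge and z up. The box is fixed, 180 mm deep (along x), 220 mm wide, grey, open under the lid
- lid_handle (a point): grip point on the lid handle: a black bar 14 mm wide (along y), 16 mm tall, sticking out 76 mm from the middle of the lid front edge, free below. This point lies 25 mm from its free end; with the lid shut 235 mm from the hinge line and 6 mm above it. Turns with the lid, axes as lid_hinge. Straddle it from above, fingers closing along y; it may pivot between the pads as the lid rises
- pointer (a joint): angle of the pointer arm in rad, measured like the lid's: 0 level, growing upwards, so the lid is parallel to the pointer when both values are equal. Between 0.5 and 0.8 (29 to 46 degrees) at the start; held by friction, it must not be moved
- pointer_arm (a point): middle of the brass pointer arm, a bar 150 mm long with a ball at its tip, beside the lid on the box's left (+y) side, 126 mm from the middle of the box; hinged on the line of the lid's hinge (3 mm higher). x runs along the arm towards the hinge
- flux_jar: bystander: white plastic flux jar, 56 wide, 90 tall (sizes in mm); origin at its underside; leave it where it is
- coupling: bystander: small standing brass ring, 32 wide, 30 tall (sizes in mm); origin at its underside; leave it where it is
- brush: bystander: wooden-handled brush, 200 long, lying (sizes in mm); origin at its underside; leave it where it is
- tongs: bystander: dark steel tongs, about 180 long, lying (sizes in mm); origin at its underside; leave it where it is
- elbow: bystander: brass pipe elbow, about 45 tall (sizes in mm); origin at its underside; leave it where it is
- screwdriver: bystander: screwdriver, lying (sizes in mm); origin at its underside; leave it where it is
- can: bystander: plain grey tin, 60 wide, 110 tall (sizes in mm); origin at its underside; leave it where it is
Mind the look-alikes: they are no part of the job. Leave any pink look-alike of the part that bears short_center alone. Leave any blue or red look-alike of the part that bears tall_center alone.

How it is judged:
By the outcome, as a careful person would: the job done as asked, in the order asked, and still so for the second after the job is handed in, while the arm keeps its last pose, push and grip.
It also fails if it takes over 72 s, if anything falls off the work surface, if the arm or the gripper's body presses on something with over 40 N, if the wrist force passes 120 N, or if a joint passes its speed limit or range.

## Working session

There is one attempt and no reset: what is moved stays moved. The work goes in short steps, Python scripts to look and compute and a tool call to move; the robot and the scene stay as the last step left them, time stands still between calls to the robot, and variables do not carry over. Pictures are saved under pics/ and viewed, and the job is handed in when it is done.

Besides the shell and the picture viewer there is one more tool, called after "Call:" by a JSON object that holds its "method" and its "body". drive_tool: Moves the arm, as the interface text tells. Its arguments: {"type":"object","properties":{"rows":{"type":"array","items":{"type":"array","items":{"type":"number","minimum":-1,"maximum":1}}}},"required":["rows"]}

```bash
mkdir -p pics; ls
python3 - <<'E'
from plant import *
import cv2,numpy as np
np.set_printoptions(precision=4,suppress=True)
s=state();print(s)
for n in ["side","top","wrist"]:
    m=camera_model(n);print(n,m)
    cv2.imwrite(f"pics/{n}0.png",cv2.cvtColor(snapshot(n),cv2.COLOR_RGB2BGR))
E
```

```text
pics
{'time': 0.0, 'joint_positions': array([-72.4029,  17.7041,  93.6907,   0.0015,  68.7385,  -3.9914]), 'qvel': array([ 0.0798,  0.0314,  0.1094,  0.0163,  0.0168, -0.0926]), 'effort': array([  0.0016, -41.5251, -27.6659,   0.    ,   0.0101,   0.    ]), 'tcp_pos': array([ 0.2297, -0.5804,  0.23  ]), 'orientation': array([[-0.0007,  0.9299,  0.3679],
       [ 0.0022,  0.3679, -0.9299],
       [-1.    ,  0.0002, -0.0023]]), 'wrist_force': array([-0.2574,  0.1702,  0.3326]), 'torque': array([ 0.0241, -0.0482,  0.0161]), 'gripper_width': 0.08546089411270778}
side {'intrinsics': array([[387.0686,   0.    , 286.7053],
       [  0.    , 387.0686, 214.4205],
       [  0.    ,   0.    ,   1.    ]]), 'R': array([[-0.7289, -0.6843, -0.0208],
       [-0.4142,  0.4651, -0.7824],
       [ 0.545 , -0.5617, -0.6225]]), 't': array([0.395 , 0.2588, 0.8887])}
top {'intrinsics': array([[379.9827,   0.    , 284.4013],
       [  0.    , 379.9827, 208.714 ],
       [  0.    ,   0.    ,   1.    ]]), 'R': array([[-0.0123, -0.9999,  0.0008],
       [-0.9796,  0.0118, -0.2008],
       [ 0.2008, -0.0033, -0.9796]]), 't': array([0.07  , 0.5419, 1.0113])}
wrist {'intrinsics': array([[337.4371,   0.    , 278.6873],
       [  0.    , 337.4371, 215.7377],
       [  0.    ,   0.    ,   1.    ]]), 'R': array([[ 0.3688, -0.9295, -0.0029],
       [-0.8856, -0.3523,  0.3025],
       [-0.2822, -0.109 , -0.9531]]), 't': array([-0.6237, -0.0393,  0.38  ])}
```

View pics/side0.png

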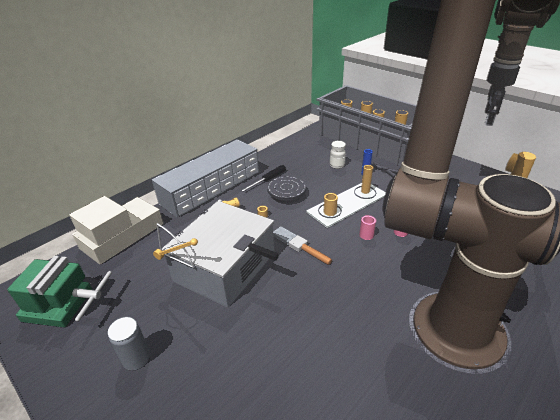

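View pics/top0.png

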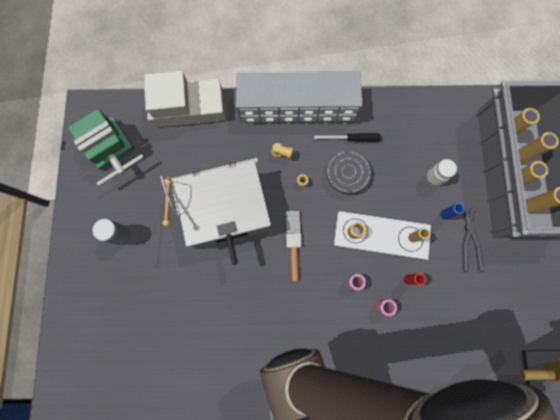

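View pics/wrist0.png

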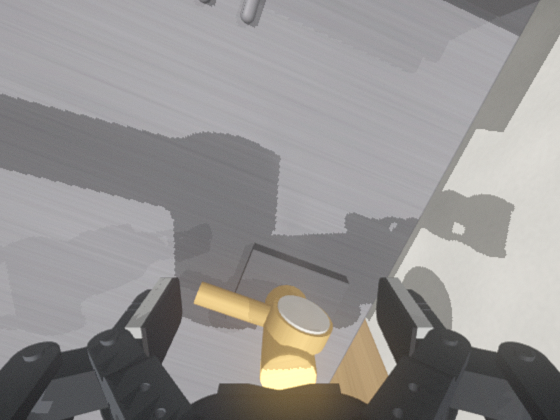

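Top view: on the white tray stand the short brass sleeve at (357,230) and the tall one at (421,235). Look-alikes are red at (415,280), blue at (452,211), pink at (357,283) and (387,308), and the small brass coupling at (303,180). The two brass tubes on the tray match the description; I'll check them in a close crop.

```bash
cat > h.py <<'E'
import numpy as np,cv2
from plant import *
np.set_printoptions(precision=4,suppress=True)
def ray(m,p):
    K,R,t=m["intrinsics"],m["R"],m["t"]
    d=R.T@np.linalg.inv(K)@np.array([p[0],p[1],1.]);return -R.T@t,d/np.linalg.norm(d)
def onz(m,p,z):
    c,d=ray(m,p);return c+d*(z-c[2])/d[2]
def tri(l):
    A=np.zeros((3,3));b=np.zeros(3)
    for m,p in l:
        c,d=ray(m,p);P=np.eye(3)-np.outer(d,d);A+=P;b+=P@c
    return np.linalg.solve(A,b)
def proj(m,X):
    q=m["intrinsics"]@(m["R"]@np.array(X)+m["t"]);return q[:2]/q[2]
def crop(src,dst,x0,y0,x1,y1,k):
    i=cv2.imread(src)[y0:y1,x0:x1];cv2.imwrite(dst,cv2.resize(i,None,fx=k,fy=k,interpolation=cv2.INTER_CUBIC))
E
python3 - <<'E'
from h import *
crop("pics/top0.png","pics/t1.png",320,190,480,310,5)
crop("pics/top0.png","pics/t2.png",150,150,290,270,5)
crop("pics/side0.png","pics/s1.png",290,130,430,250,5)
crop("pics/side0.png","pics/s2.png",140,190,300,310,5)
E
```

```text
(no output)
```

View pics/t1.png

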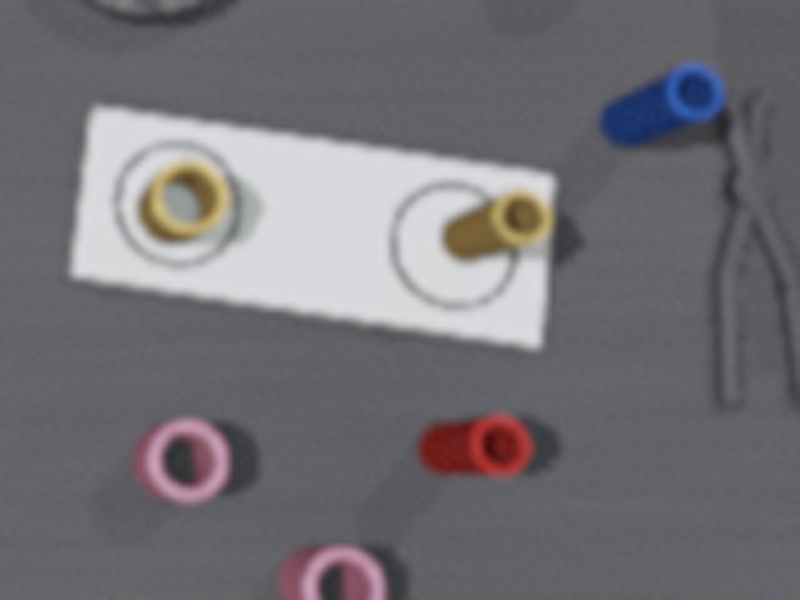

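View pics/t2.png

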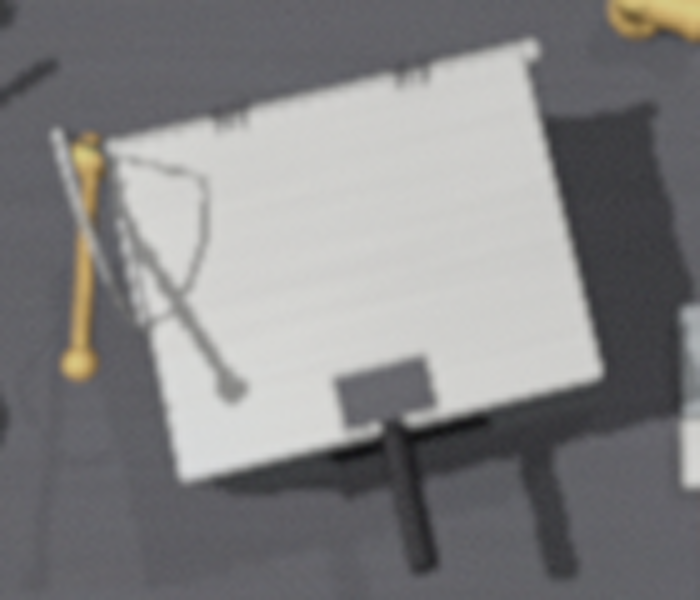

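View pics/s1.png

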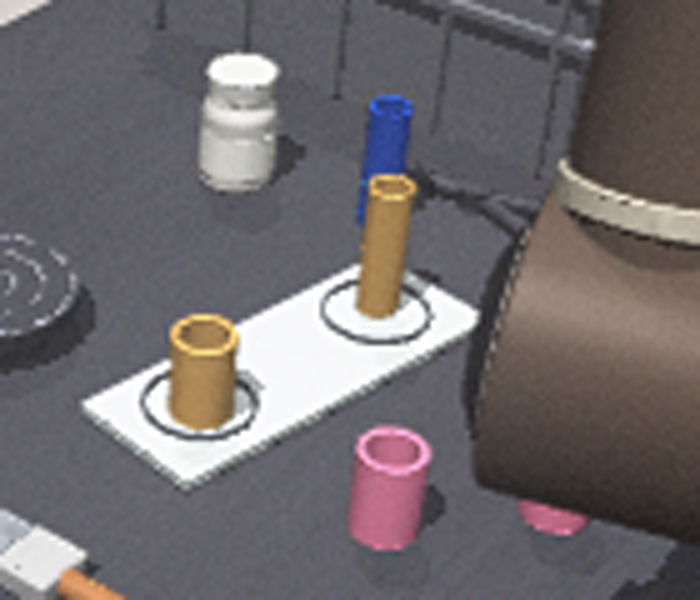

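View pics/s2.png

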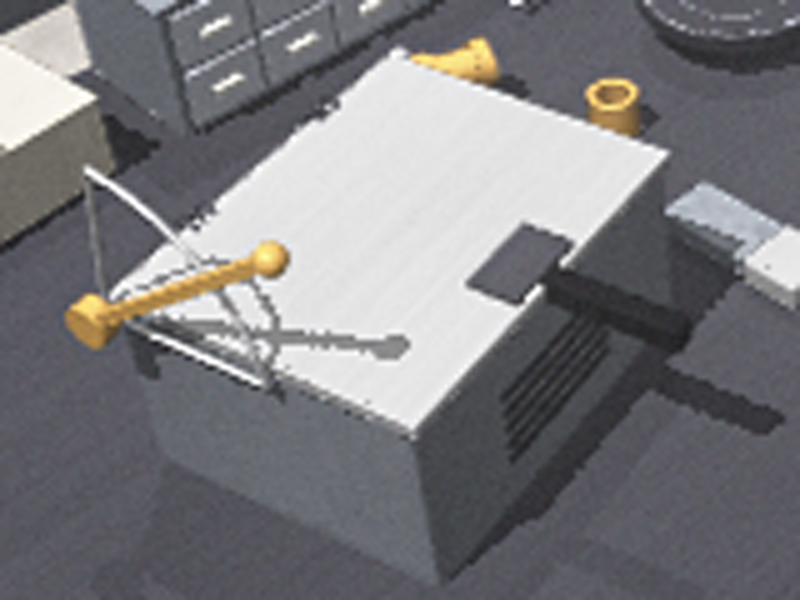

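The crops confirm it: both tubes on the tray are brass, tall top at crop (520,219), short top at (190,202). Now I'll turn these into positions and check sizes.

```bash
cat > m1.py <<'E'
from h import *
T=camera_model("top");S=camera_model("side")
f=lambda p,o:(p[0]/5-.4+o[0],p[1]/5-.4+o[1])
t1=lambda x,y:f((x,y),(320,190)); t2=lambda x,y:f((x,y),(150,150)); s1=lambda x,y:f((x,y),(290,130)); s2=lambda x,y:f((x,y),(140,190))
C=np.array([onz(T,t1(*p),.01) for p in [(93,106),(556,172),(543,348),(70,278)]])
print("tray",C[:,:2],C.mean(0),np.linalg.norm(C-np.roll(C,-1,0),axis=1))
# mean, long axis
u=(C[0]-C[1]+C[3]-C[2]);u/=np.linalg.norm(u);c=C.mean(0)
print("places left/right",c+.08*u,c-.08*u,"yaw",np.degrees(np.arctan2(u[1],u[0])))
print("rings",onz(T,t1(179,204),.014),onz(T,t1(456,245),.014))
print("tall top",onz(T,t1(520,219),.105),tri([(T,t1(520,219)),(S,s1(392,188))]))
print("short top",onz(T,t1(190,202),.07),tri([(T,t1(190,202)),(S,s1(205,335))]))
L=np.array([onz(T,t2(*p),.113) for p in [(108,142),(528,47),(605,377),(182,482)]])
print("lid",L[:,:2],np.linalg.norm(L-np.roll(L,-1,0),axis=1))
h0=onz(T,t2(395,422),.124);h1=onz(T,t2(424,572),.124)
print("bar",h0,h1,np.linalg.norm(h0-h1))
print("ball",tri([(T,t2(80,362)),(S,s2(270,258))]),"hub",tri([(T,t2(88,155)),(S,s2(92,320))]))
print("handle side pix check end", tri([(T,t2(424,568)),(S,s2(685,333))]))
print("turntable ",onz(T,(348.5,171.5),.034))
E
python3 m1.py
```

```text
tray [[ 0.5438 -0.094 ]
 [ 0.5014 -0.3613]
 [ 0.4001 -0.3447]
 [ 0.4433 -0.0767]] [ 0.4721 -0.2192  0.01  ] [0.2706 0.1027 0.2715 0.102 ]
places left/right [ 0.4848 -0.1402  0.01  ] [ 0.4595 -0.2982  0.01  ] yaw 80.92432163809912
rings [ 0.4848 -0.1406  0.014 ] [ 0.4591 -0.2985  0.014 ]
tall top [ 0.4615 -0.3027  0.105 ] [ 0.463  -0.3041  0.0997]
short top [ 0.4778 -0.136   0.07  ] [ 0.4801 -0.1356  0.0656]
lid [[0.6189 0.3675]
 [0.6699 0.1414]
 [0.4876 0.1004]
 [0.435  0.3203]] [0.2318 0.1869 0.2262 0.1898]
bar [0.4636 0.2087 0.124 ] [0.3865 0.1926 0.124 ] 0.07872490334428929
ball [0.4828 0.3469 0.2082] hub [0.6127 0.3788 0.1098]
handle side pix check end [0.3893 0.1941 0.1129]
turntable  [ 0.6557 -0.1253  0.034 ]
```

```bash
cat > go.py <<'E'
# usage: go.py x y z [jaw_yaw_deg]  -> remaining shift/turn in units of the drive tool, tool pointing straight down
from h import *
import sys
from scipy.spatial.transform import Rotation as Ro
a=list(map(float,sys.argv[1:]))
s=state();R=s["orientation"];d=R.T@(np.array(a[:3])-s["tcp_pos"])
print("t",round(s["time"],2),"pos",s["tcp_pos"],"w",round(s["gripper_width"],4),"F",s["wrist_force"])
jy=np.degrees(np.arctan2(R[1,2],R[0,2]));print("jaw yaw",jy)
print("shift units",d/.08,"mm",d*1000)
if len(a)>3:
    y=np.radians(a[3]);z=np.array([np.cos(y),np.sin(y),0]);
    if z@R[:,2]<0:z=-z
    x=np.array([0,0,-1.]);G=np.c_[x,np.cross(z,x),z]
    print("turn units",Ro.from_matrix(R.T@G).as_rotvec(degrees=True)/60)
E
python3 go.py .461 -.300 .2 80.9
python3 - <<'E'
from m1 import *
print("red",onz(T,t1(440,447),0),"blue",onz(T,t1(623,123),0),"pink",onz(T,t1(180,462),.055))
E
```

```text
t 0.15 pos [ 0.2298 -0.5805  0.2303] w 0.0853 F [-0.0923 -0.5857 -0.3291]
jaw yaw -68.4101176475734
shift units [ 0.3833  3.9781 -2.1964] mm [  30.6608  318.2465 -175.7137]
turn units [ 0.5115 -0.0017  0.0004]
tray [[ 0.5438 -0.094 ]
 [ 0.5014 -0.3613]
 [ 0.4001 -0.3447]
 [ 0.4433 -0.0767]] [ 0.4721 -0.2192  0.01  ] [0.2706 0.1027 0.2715 0.102 ]
places left/right [ 0.4848 -0.1402  0.01  ] [ 0.4595 -0.2982  0.01  ] yaw 80.92432163809912
rings [ 0.4848 -0.1406  0.014 ] [ 0.4591 -0.2985  0.014 ]
tall top [ 0.4615 -0.3027  0.105 ] [ 0.463  -0.3041  0.0997]
short top [ 0.4778 -0.136   0.07  ] [ 0.4801 -0.1356  0.0656]
lid [[0.6189 0.3675]
 [0.6699 0.1414]
 [0.4876 0.1004]
 [0.435  0.3203]] [0.2318 0.1869 0.2262 0.1898]
bar [0.4636 0.2087 0.124 ] [0.3865 0.1926 0.124 ] 0.07872490334428929
ball [0.4828 0.3469 0.2082] hub [0.6127 0.3788 0.1098]
handle side pix check end [0.3893 0.1941 0.1129]
turntable  [ 0.6557 -0.1253  0.034 ]
red [ 0.3455 -0.2849  0.    ] blue [ 0.5318 -0.4073  0.    ] pink [ 0.3384 -0.1263  0.055 ]
```

Call:
{"method": "drive_tool", "body": {"rows": [[0,1,-0.55,0,0,0,1],[0,1,-0.55,0,0,0,1]]}}

```text
time: 0.4
tcp_pos: [0.2888, -0.508, 0.2296]
orientation: [[-0.001, 0.93, 0.368], [0.004, 0.368, -0.93], [-1.0, 0.001, -0.004]]
wrist_force: [0.2, 0.0, -0.4]
gripper_width: 0.085
```

Call:
{"method": "drive_tool", "body": {"rows": [[0,1,-0.55,0,0,0,1],[0,1,-0.55,0,0,0,1]]}}

```text
time: 0.65
tcp_pos: [0.3481, -0.4351, 0.2293]
orientation: [[-0.001, 0.929, 0.37], [0.006, 0.37, -0.929], [-1.0, 0.001, -0.006]]
wrist_force: [0.5, -0.7, 0.2]
gripper_width: 0.0852
```

Call:
{"method": "drive_tool", "body": {"rows": [[0,1,-0.55,0.25,0,0,1],[0,1,-0.55,0.5,0,0,1],[0,1,-0.55,0.5,0,0,1]]}}

```text
time: 1.02
tcp_pos: [0.4075, -0.3622, 0.2293]
orientation: [[-0.001, 0.989, -0.146], [0.007, -0.146, -0.989], [-1.0, -0.002, -0.007]]
wrist_force: [-0.1, -0.8, 0.0]
gripper_width: 0.0857
```

```bash
python3 go.py .461 -.300 .2 80.9
```

```text
t 1.02 pos [ 0.4075 -0.3622  0.2293] w 0.0857 F [-0.0756 -0.8391  0.0181]
jaw yaw -98.39617768845721
shift units [ 0.3707  0.5494 -0.8639] mm [ 29.6563  43.9544 -69.1107]
turn units [ 0.0117 -0.0063  0.002 ]
```

Call:
{"method": "drive_tool", "body": {"rows": [[0.37,0.55,-0.86,0,0,0,1],[0.37,0.55,-0.86,0,0,0,1],[0.37,0.55,-0.86,0,0,0,1]]}}

```text
time: 1.4
tcp_pos: [0.461, -0.2984, 0.1987]
orientation: [[-0.003, 0.99, -0.143], [0.009, -0.143, -0.99], [-1.0, -0.005, -0.008]]
wrist_force: [-0.2, 0.3, 0.1]
gripper_width: 0.0853
```

```bash
python3 - <<'E'
from h import *
m=camera_model("wrist");cv2.imwrite("pics/w1.png",cv2.cvtColor(snapshot("wrist"),cv2.COLOR_RGB2BGR))
print(m["R"],m["t"])
print("tall top pred",proj(m,[.4610,-.301,.105]),"base",proj(m,[.4595,-.2995,.01]),"place",proj(m,[.4595,-.2985,.01]), "blue0",proj(m,[.5318,-.4073,0]))
E
python3 go.py .461 -.300 .05 80.9
```

```text
[[-0.142  -0.9898 -0.009 ]
 [-0.9423  0.1324  0.3075]
 [-0.3032  0.0521 -0.9515]] [-0.2279  0.4442  0.5034]
tall top pred [283.6535 218.7238] base [281.9058 190.4508] place [280.9202 190.5865] blue0 [383.5622  99.1667]
t 1.45 pos [ 0.4608 -0.2996  0.1994] w 0.0853 F [-0.7662 -0.1784 -1.5098]
jaw yaw -98.27915342988909
shift units [1.8678 0.01   0.0169] mm [149.4227   0.8006   1.3536]
turn units [ 0.0137 -0.0065  0.0036]
```

View pics/w1.png

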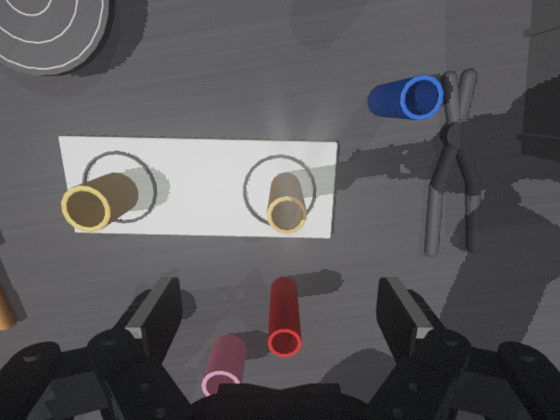

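The tall sleeve's top shows at (287,214), about 3 mm from the prediction. Its ring centre matches at (281,190). Descending with a small correction.

Call:
{"method": "drive_tool", "body": {"rows": [[0.5,0.04,0.04,0.014,-0.006,0,1],[0.95,0.04,0.04,0.014,-0.006,0,1],[0.95,0.04,0.04,0.014,-0.006,0,1]]}}

```text
time: 1.82
tcp_pos: [0.4604, -0.3021, 0.1209]
orientation: [[-0.009, 0.987, -0.16], [0.005, -0.16, -0.987], [-1.0, -0.01, -0.003]]
wrist_force: [-0.6, 0.8, -0.0]
gripper_width: 0.0854
```

```bash
python3 go.py .463 -.302 .05 80.9
```

```text
t 1.82 pos [ 0.4604 -0.3021  0.1209] w 0.0854 F [-0.6166  0.7798 -0.0435]
jaw yaw -99.19166515606149
shift units [ 0.8855  0.0405 -0.0031] mm [70.8375  3.2385 -0.2485]
turn units [-0.0015 -0.0031  0.0094]
```

Call:
{"method": "drive_tool", "body": {"rows": [[0.45,0.04,0,0,0,0.009,1],[0.88,0.04,0,0,0,0.009,1],[0.88,0.04,0,0,0,0.009,1],[0.88,0.04,0,0,0,0.009,-1],[0.88,0.04,0,0,0,0.009,-1],[0.88,0.04,0,0,0,0.009,-1],[0.88,0.04,0,0,0,0.009,-1],[0.88,0.04,0,0,0,0.009,-1]]}}

```text
time: 2.82
tcp_pos: [0.464, -0.3033, 0.0522]
orientation: [[0.002, 0.987, -0.16], [0.001, -0.16, -0.987], [-1.0, 0.002, -0.002]]
wrist_force: [-1.2, -1.3, 6.4]
gripper_width: 0.029
```

```bash
python3 go.py .655 -.127 .18 80.9
```

```text
t 2.83 pos [ 0.464  -0.3033  0.0522] w 0.029 F [-1.1898 -1.3103  6.4018]
jaw yaw -99.17931364140658
shift units [-1.5903  2.0087 -2.5588] mm [-127.2205  160.6974 -204.7029]
turn units [-0.0013 -0.0015 -0.0018]
```

Call:
{"method": "drive_tool", "body": {"rows": [[-0.5,0,0,0,0,0,-1],[-1,0,0,0,0,0,-1],[-1,0,0,0,0,0,-1]]}}

```text
time: 3.2
tcp_pos: [0.4662, -0.3051, 0.1356]
orientation: [[0.008, 0.987, -0.159], [-0.003, -0.159, -0.987], [-1.0, 0.009, 0.002]]
wrist_force: [0.2, -0.2, -1.8]
gripper_width: 0.029
```

Call:
{"method": "drive_tool", "body": {"rows": [[0,0.5,-0.5,0,0,0,-1],[0,0.8,-1,0,0,0,-1],[0,0.8,-1,0,0,0,-1]]}}

```text
time: 3.58
tcp_pos: [0.5426, -0.2331, 0.134]
orientation: [[0.006, 0.988, -0.155], [-0.001, -0.155, -0.988], [-1.0, 0.006, 0.0]]
wrist_force: [0.0, -0.5, -2.6]
gripper_width: 0.029
```

Call:
{"method": "drive_tool", "body": {"rows": [[0,0.5,-0.5,0,0,0,-1],[0,0.8,-1,0,0,0,-1],[0,0.8,-1,0,0,0,-1]]}}

```text
time: 3.95
tcp_pos: [0.6185, -0.1617, 0.1324]
orientation: [[0.004, 0.988, -0.152], [0.0, -0.152, -0.988], [-1.0, 0.004, -0.001]]
wrist_force: [-0.7, 0.9, -1.8]
gripper_width: 0.0291
```

```bash
python3 go.py .655 -.127 .085 80.9
```

```text
t 3.95 pos [ 0.6185 -0.1617  0.1324] w 0.0291 F [-0.6528  0.9291 -1.75  ]
jaw yaw -98.74681898314394
shift units [ 0.5945  0.3826 -0.497 ] mm [ 47.5612  30.6091 -39.7602]
turn units [ 0.0059 -0.0008 -0.0035]
```

Call:
{"method": "drive_tool", "body": {"rows": [[0,0.38,-0.5,0,0,0,-1],[0,0.38,-0.5,0,0,0,-1],[0.3,0.38,-0.5,0,0,0,-1],[0.6,0.38,-0.5,0,0,0,-1],[0.6,0.38,-0.5,0,0,0,-1]]}}

```text
time: 4.58
tcp_pos: [0.6503, -0.1274, 0.0806]
orientation: [[-0.005, 0.988, -0.153], [0.002, -0.153, -0.988], [-1.0, -0.005, -0.001]]
wrist_force: [0.3, -0.2, -2.8]
gripper_width: 0.0294
```

```bash
python3 go.py .655 -.127 .077 80.9;  python3 - <<'E'
from h import *
cv2.imwrite("pics/top2.png",cv2.cvtColor(snapshot("top"),cv2.COLOR_RGB2BGR))
cv2.imwrite("pics/side2.png",cv2.cvtColor(snapshot("side"),cv2.COLOR_RGB2BGR))
crop("pics/side2.png","pics/s3.png",250,120,410,240,5)
E
```

```text
t 4.58 pos [ 0.6503 -0.1274  0.0806] w 0.0294 F [ 0.273  -0.1838 -2.8327]
jaw yaw -98.81309129195654
shift units [ 0.0447  0.0582 -0.0136] mm [ 3.5788  4.6573 -1.0844]
turn units [ 0.0048 -0.001   0.0052]
```

View pics/s3.png

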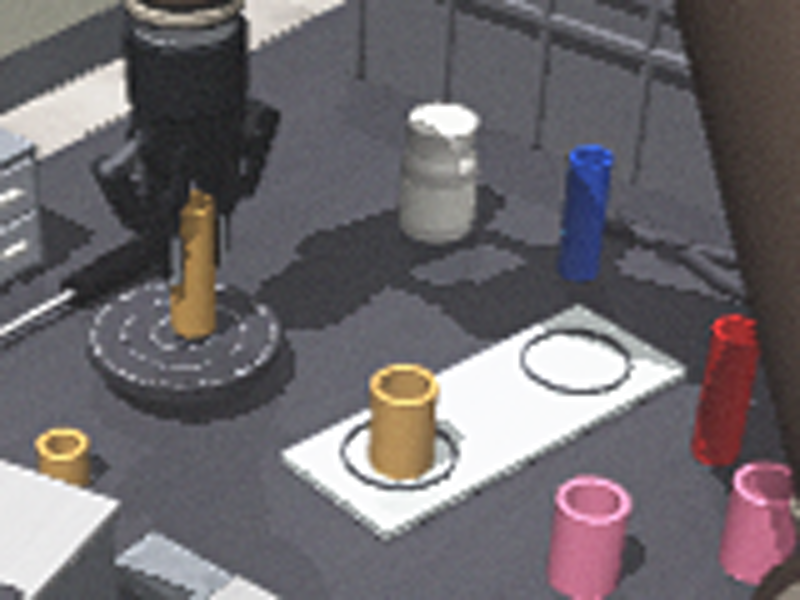

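The side view shows the tall sleeve upright over the turntable centre, base at crop (192,330). Lowering and releasing.

Call:
{"method": "drive_tool", "body": {"rows": [[0.03,0.03,0,0,0,0.005,-1],[0.055,0.03,0,0,0,0.005,-1],[0.055,0.03,0,0,0,0.005,-1],[0.055,0.03,0,0,0,0.005,0],[0.055,0.03,0,0,0,0.005,1],[0.055,0.03,0,0,0,0.005,1],[0.055,0.03,0,0,0,0.005,1]]}}

```text
time: 5.55
tcp_pos: [0.6562, -0.1281, 0.0799]
orientation: [[0.008, 0.988, -0.153], [-0.001, -0.153, -0.988], [-1.0, 0.007, -0.001]]
wrist_force: [0.1, -1.0, 0.9]
gripper_width: 0.0853
```

```bash
python3 go.py .482 -.138 .17 80.9
```

```text
t 5.55 pos [ 0.6562 -0.1281  0.0799] w 0.0853 F [ 0.1232 -0.9662  0.9213]
jaw yaw -98.80258174887133
shift units [-1.1429 -2.1243  0.4545] mm [ -91.43   -169.9422   36.3588]
turn units [ 0.005  -0.0006 -0.0072]
```

Call:
{"method": "drive_tool", "body": {"rows": [[-0.5,0,0,0,0,0,1],[-1,0,0,0,0,0,1],[-1,0,0,0,0,0,1]]}}

```text
time: 5.92
tcp_pos: [0.6591, -0.1289, 0.165]
orientation: [[0.017, 0.988, -0.153], [-0.003, -0.153, -0.988], [-1.0, 0.017, 0.0]]
wrist_force: [0.7, -0.2, 0.3]
gripper_width: 0.0851
```

Call:
{"method": "drive_tool", "body": {"rows": [[-0.1,-0.5,0.2,0,0,0,1],[-0.1,-1,0.23,0,0,0,1],[-0.1,-1,0.23,0,0,0,1]]}}

```text
time: 6.3
tcp_pos: [0.5727, -0.134, 0.1693]
orientation: [[0.011, 0.988, -0.154], [-0.001, -0.154, -0.988], [-1.0, 0.011, -0.0]]
wrist_force: [0.5, 0.2, -0.3]
gripper_width: 0.0854
```

Call:
{"method": "drive_tool", "body": {"rows": [[0,-0.5,0.2,0,0,0,1],[0,-1,0.23,0,0,0,1],[0,-1,0.23,0,0,0,1],[0,-1,0.23,0,0,0,1]]}}

```text
time: 6.8
tcp_pos: [0.4922, -0.1402, 0.1687]
orientation: [[0.012, 0.988, -0.154], [-0.002, -0.154, -0.988], [-1.0, 0.013, -0.0]]
wrist_force: [-0.8, -0.4, -0.1]
gripper_width: 0.0855
```

```bash
python3 - <<'E'
from h import *
m=camera_model("wrist");cv2.imwrite("pics/w2.png",cv2.cvtColor(snapshot("wrist"),cv2.COLOR_RGB2BGR))
print("short top",proj(m,[.482,-.138,.07]),"place",proj(m,[.4848,-.1404,.01]),"turnt",proj(m,[.6557,-.1253,.034]))
E
python3 go.py .482 -.138 .03 80.9
```

```text
short top [278.2514 232.2845] place [280.5015 207.237 ] turnt [223.6772  -8.1305]
t 6.85 pos [ 0.4926 -0.1403  0.1689] w 0.0856 F [0.1542 0.2577 0.1624]
jaw yaw -98.83253047137136
shift units [ 1.7344 -0.1571 -0.0078] mm [138.7481 -12.5681  -0.62  ]
turn units [ 0.0045 -0.0002 -0.0122]
```

View pics/w2.png

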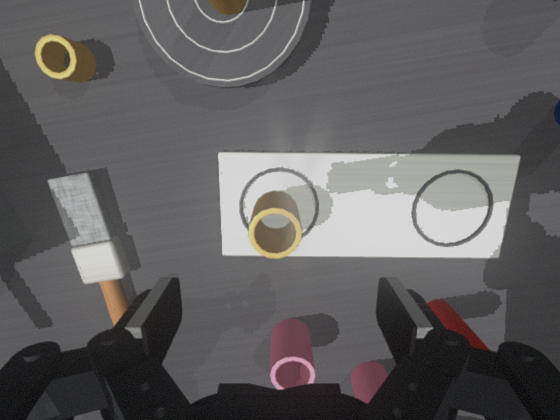

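The short sleeve's rim is centred at (275,233), 2 mm from the prediction. The tall one's base, top centre of the picture at (228,0), sits on the turntable centre. Descending.

Call:
{"method": "drive_tool", "body": {"rows": [[0.4,-0.15,-0.03,0,0,-0.012,1],[0.9,-0.15,-0.03,0,0,-0.012,1],[0.9,-0.15,-0.03,0,0,-0.012,1]]}}

```text
time: 7.22
tcp_pos: [0.4803, -0.1352, 0.094]
orientation: [[-0.006, 0.988, -0.153], [0.003, -0.153, -0.988], [-1.0, -0.006, -0.002]]
wrist_force: [-0.1, 0.1, 0.6]
gripper_width: 0.0854
```

```bash
python3 go.py .482 -.136 .03 80.9
```

```text
t 7.22 pos [ 0.4803 -0.1352  0.094 ] w 0.0854 F [-0.132   0.1     0.5953]
jaw yaw -98.80298519755726
shift units [0.7996 0.0272 0.0078] mm [63.9694  2.1787  0.6211]
turn units [ 0.005  -0.0015  0.006 ]
```

Call:
{"method": "drive_tool", "body": {"rows": [[0.4,0.02,0,0,0,0.006,1],[0.78,0.02,0,0,0,0.006,1],[0.78,0.02,0,0,0,0.006,1],[0.78,0.02,0,0,0,0.006,-1],[0.78,0.02,0,0,0,0.006,-1],[0.78,0.02,0,0,0,0.006,-1],[0.78,0.02,0,0,0,0.006,-1]]}}

```text
time: 8.1
tcp_pos: [0.4832, -0.1358, 0.0336]
orientation: [[0.003, 0.988, -0.153], [0.001, -0.153, -0.988], [-1.0, 0.003, -0.001]]
wrist_force: [-1.4, 0.9, 5.6]
gripper_width: 0.0416
```

Call:
{"method": "drive_tool", "body": {"rows": [[-0.4,0,0,0,0,0,-1],[-0.7,0,0,0,0,0,-1],[-0.7,0,0,0,0,0,-1]]}}

```text
time: 8.48
tcp_pos: [0.4851, -0.1366, 0.092]
orientation: [[0.009, 0.988, -0.153], [-0.001, -0.153, -0.988], [-1.0, 0.009, 0.0]]
wrist_force: [0.1, -0.5, -2.3]
gripper_width: 0.0418
```

```bash
python3 go.py .460 -.298 .045 80.9
```

```text
t 8.47 pos [ 0.4851 -0.1366  0.092 ] w 0.0418 F [ 0.1217 -0.4966 -2.297 ]
jaw yaw -98.80878063216632
shift units [ 0.5879 -0.0067  2.0421] mm [ 47.0328  -0.5386 163.3713]
turn units [ 0.0049  0.     -0.0087]
```

Call:
{"method": "drive_tool", "body": {"rows": [[0,0,0.6,0,0,0,-1],[0,0,1,0,0,-0.008,-1],[0,0,1,0,0,-0.008,-1]]}}

```text
time: 8.85
tcp_pos: [0.4722, -0.2172, 0.0912]
orientation: [[0.0, 0.988, -0.156], [-0.0, -0.156, -0.988], [-1.0, 0.0, 0.0]]
wrist_force: [-0.2, 0.9, -1.1]
gripper_width: 0.0408
```

Call:
{"method": "drive_tool", "body": {"rows": [[0,0,0.6,0,0,0,-1],[0,0,1,0,0,0,-1],[0,0,1,0,0,0,-1],[0.3,0,1,0,0,0,-1],[0.3,0,1,0,0,0,-1]]}}

```text
time: 9.48
tcp_pos: [0.4574, -0.2931, 0.0646]
orientation: [[-0.005, 0.988, -0.155], [0.005, -0.155, -0.988], [-1.0, -0.006, -0.004]]
wrist_force: [-0.5, 0.3, -1.7]
gripper_width: 0.0412
```

```bash
python3 go.py .460 -.298 .036 80.9
```

```text
t 9.47 pos [ 0.4574 -0.2931  0.0646] w 0.0412 F [-0.5452  0.273  -1.7044]
jaw yaw -98.94150595638041
shift units [0.3572 0.0433 0.0563] mm [28.5771  3.4627  4.5017]
turn units [ 0.0027 -0.0036  0.0058]
```

Call:
{"method": "drive_tool", "body": {"rows": [[0.15,0.035,0.055,0,0,0.006,-1],[0.34,0.035,0.055,0,0,0.006,-1],[0.37,0.035,0.055,0,0,0.006,-1],[0.37,0.035,0.055,0,0,0.006,-1]]}}

```text
time: 9.98
tcp_pos: [0.4593, -0.2976, 0.0347]
orientation: [[0.0, 0.988, -0.155], [0.004, -0.155, -0.988], [-1.0, -0.0, -0.004]]
wrist_force: [0.0, -0.3, -1.1]
gripper_width: 0.0416
```

Call:
{"method": "drive_tool", "body": {"rows": [[0.015,0,0,0,0,0,-1],[0.015,0,0,0,0,0,0.2],[0.015,0,0,0,0,0,1],[0.015,0,0,0,0,0,1]]}}

```text
time: 10.48
tcp_pos: [0.4596, -0.2979, 0.0339]
orientation: [[0.001, 0.988, -0.155], [0.003, -0.155, -0.988], [-1.0, 0.001, -0.004]]
wrist_force: [-0.6, -0.3, -0.3]
gripper_width: 0.0838
```

Call:
{"method": "drive_tool", "body": {"rows": [[-0.5,0,0,0,0,0,1],[-1,0,0,0,0,0,1],[-1,0,0,0,0,0,1]]}}

```text
time: 10.85
tcp_pos: [0.4624, -0.3004, 0.118]
orientation: [[0.008, 0.988, -0.155], [-0.002, -0.155, -0.988], [-1.0, 0.008, 0.001]]
wrist_force: [0.4, -0.0, 0.4]
gripper_width: 0.0855
```

Call:
{"method": "drive_tool", "body": {"rows": [[-0.5,0,0,0,0,0,1],[-0.7,0.4,-0.4,0,0,0,1],[-0.7,0.8,-0.8,0,0,0,1]]}}

```text
time: 11.22
tcp_pos: [0.5365, -0.2474, 0.1759]
orientation: [[0.011, 0.988, -0.157], [-0.004, -0.157, -0.988], [-1.0, 0.011, 0.002]]
wrist_force: [0.3, -1.1, 0.1]
gripper_width: 0.0856
```

```bash
python3 - <<'E'
from h import *
cv2.imwrite("pics/side3.png",cv2.cvtColor(snapshot("side"),cv2.COLOR_RGB2BGR))
crop("pics/side3.png","pics/s4.png",250,120,410,240,5)
m=camera_model("wrist");cv2.imwrite("pics/w3.png",cv2.cvtColor(snapshot("wrist"),cv2.COLOR_RGB2BGR))
print("short top",proj(m,[.4595,-.298,.07]),"tall top",proj(m,[.656,-.127,.129]),"turnt",proj(m,[.6557,-.1253,.034]))
E
python3 go.py .656 -.127 .08 80.9
```

```text
short top [359.0234 299.5312] tall top [24.4051 73.4828] turnt [109.4271  87.9811]
t 11.32 pos [ 0.538  -0.2447  0.1744] w 0.0857 F [-0.4979 -1.1636 -0.0002]
jaw yaw -98.75038602956046
shift units [ 1.1932  1.222  -1.6786] mm [  95.4551   97.7593 -134.2875]
turn units [ 0.0058 -0.0003 -0.0101]
```

View pics/s4.png

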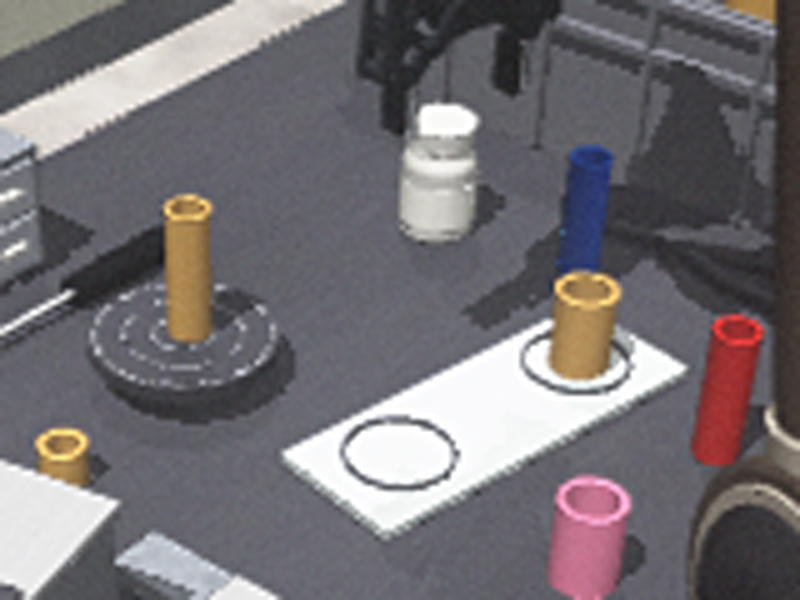

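View pics/w3.png

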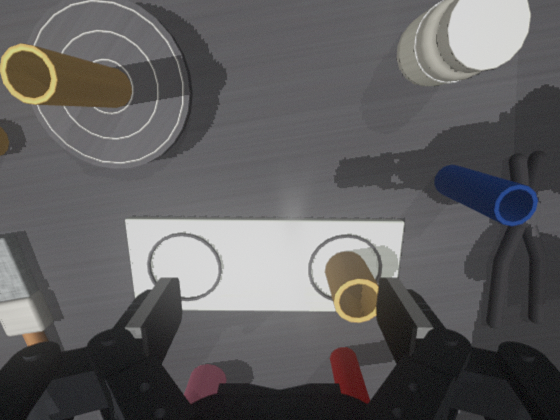

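The short sleeve stands inside the right-hand ring, base at crop (582,362) in the side view. The tall one stands upright on the turntable with its top at (29,74) in the wrist view. Going back for the tall one.

Call:
{"method": "drive_tool", "body": {"rows": [[0,0.4,-0.4,0,0,0,1],[0,0.7,-0.9,0,0,0,1],[0,0.7,-0.9,0,0,-0.01,1]]}}

```text
time: 11.7
tcp_pos: [0.6046, -0.1798, 0.1736]
orientation: [[-0.002, 0.989, -0.149], [0.001, -0.149, -0.989], [-1.0, -0.002, -0.001]]
wrist_force: [-1.3, -0.5, 0.8]
gripper_width: 0.0852
```

Call:
{"method": "drive_tool", "body": {"rows": [[0,0.35,-0.4,0,0,0,1],[0,0.52,-0.75,0,0,0,1],[0,0.52,-0.75,0,0,0,1],[0,0.52,-0.75,0,0,0,1]]}}

```text
time: 12.2
tcp_pos: [0.6532, -0.1278, 0.1726]
orientation: [[-0.004, 0.989, -0.149], [0.001, -0.149, -0.989], [-1.0, -0.005, -0.0]]
wrist_force: [0.4, 0.6, 0.6]
gripper_width: 0.0856
```

```bash
python3 - <<'E'
from h import *
m=camera_model("wrist");cv2.imwrite("pics/w4.png",cv2.cvtColor(snapshot("wrist"),cv2.COLOR_RGB2BGR))
print("tall top",proj(m,[.656,-.129,.129]),"turnt",proj(m,[.6557,-.1253,.034]))
E
python3 go.py .656 -.129 .08 80.9
```

```text
tall top [280.3773 241.3015] turnt [275.7764 200.288 ]
t 12.25 pos [ 0.6532 -0.128   0.1728] w 0.085 F [ 0.1937 -0.3127  0.2937]
jaw yaw -98.60988481504947
shift units [1.1599 0.0409 0.0074] mm [92.7952  3.2729  0.5904]
turn units [ 0.0082 -0.0004  0.0039]
```

View pics/w4.png

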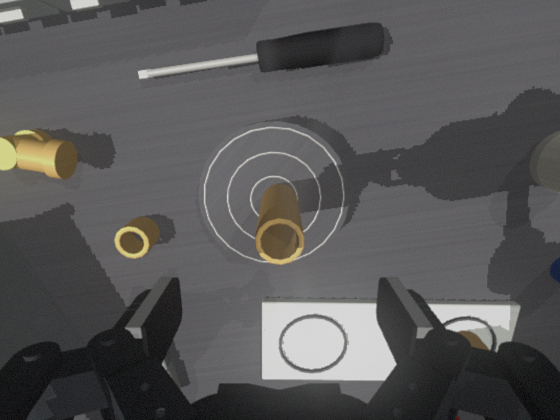

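The tall sleeve's top at (280,242) matches the prediction. Descending and gripping.

Call:
{"method": "drive_tool", "body": {"rows": [[0.4,0.035,0,0,0,0.004,1],[0.9,0.035,0,0,0,0.004,1],[0.9,0.035,0,0,0,0.004,1]]}}

```text
time: 12.62
tcp_pos: [0.6511, -0.1287, 0.0966]
orientation: [[-0.009, 0.988, -0.151], [0.003, -0.151, -0.988], [-1.0, -0.01, -0.001]]
wrist_force: [-0.2, 0.1, 0.6]
gripper_width: 0.0858
```

```bash
python3 go.py .656 -.129 .077 80.9
```

```text
t 12.62 pos [ 0.6511 -0.1287  0.0966] w 0.0858 F [-0.1787  0.1499  0.6153]
jaw yaw -98.69900271653596
shift units [ 0.244   0.0629 -0.0055] mm [19.5226  5.032  -0.4381]
turn units [ 0.0067 -0.001   0.0092]
```

Call:
{"method": "drive_tool", "body": {"rows": [[0.15,0.05,0,0,0,0.009,1],[0.24,0.05,0,0,0,0.009,1],[0.24,0.05,0,0,0,0.009,-1],[0.24,0.05,0,0,0,0.009,-1],[0.24,0.05,0,0,0,0.009,-1],[0.24,0.05,0,0,0,0.009,-1],[0.24,0.05,0,0,0,0.009,-1]]}}

```text
time: 13.5
tcp_pos: [0.6556, -0.1291, 0.0783]
orientation: [[0.001, 0.989, -0.151], [0.001, -0.151, -0.989], [-1.0, 0.001, -0.001]]
wrist_force: [-0.7, 1.3, 4.0]
gripper_width: 0.0288
```

Call:
{"method": "drive_tool", "body": {"rows": [[-0.4,0,0,0,0,0,-1],[-0.8,0,0,0,0,0,-1],[-0.8,0,0,0,0,0,-1]]}}

```text
time: 13.88
tcp_pos: [0.6576, -0.1299, 0.1448]
orientation: [[0.007, 0.988, -0.151], [-0.001, -0.151, -0.989], [-1.0, 0.007, -0.0]]
wrist_force: [0.2, -0.7, -2.6]
gripper_width: 0.0293
```

```bash
python3 go.py .485 -.140 .06 80.9
```

```text
t 13.88 pos [ 0.6576 -0.1299  0.1448] w 0.0293 F [ 0.1549 -0.6639 -2.6169]
jaw yaw -98.69379052920472
shift units [ 1.0454 -2.1212  0.4509] mm [  83.6326 -169.6971   36.0695]
turn units [ 0.0068 -0.0004 -0.0068]
```

Call:
{"method": "drive_tool", "body": {"rows": [[0,-0.5,0.1,0,0,0,-1],[0,-1,0.22,0,0,-0.007,-1],[0,-1,0.22,0,0,-0.007,-1]]}}

```text
time: 14.25
tcp_pos: [0.5703, -0.1344, 0.1405]
orientation: [[-0.009, 0.988, -0.152], [0.003, -0.152, -0.988], [-1.0, -0.009, -0.001]]
wrist_force: [1.0, -0.2, -1.5]
gripper_width: 0.029
```

Call:
{"method": "drive_tool", "body": {"rows": [[0,-0.5,0.1,0,0,0,-1],[0,-1,0.22,0,0,0,-1],[0.3,-1,0.22,0,0,0,-1],[0.5,-1,0.22,0,0,0,-1],[0.5,-1,0.22,0,0,0,-1]]}}

```text
time: 14.88
tcp_pos: [0.4871, -0.1389, 0.0991]
orientation: [[-0.013, 0.988, -0.152], [0.004, -0.152, -0.988], [-1.0, -0.013, -0.002]]
wrist_force: [-0.4, -0.2, -1.5]
gripper_width: 0.0295
```

```bash
python3 go.py .485 -.140 .056 80.9
```

```text
t 14.88 pos [ 0.4871 -0.1389  0.0991] w 0.0295 F [-0.3639 -0.2266 -1.5157]
jaw yaw -98.73441126045358
shift units [ 0.5388 -0.0169  0.0187] mm [43.1005 -1.3519  1.4922]
turn units [ 0.0061 -0.0021  0.0129]
```

Call:
{"method": "drive_tool", "body": {"rows": [[0.25,-0.017,0.019,0,0,0.013,-1],[0.45,-0.017,0.019,0,0,0.013,-1],[0.54,-0.017,0.019,0,0,0.013,-1],[0.54,-0.017,0.019,0,0,0.013,-1],[0.54,-0.017,0.019,0,0,0.013,-1]]}}

```text
time: 15.5
tcp_pos: [0.4857, -0.1403, 0.0565]
orientation: [[0.002, 0.988, -0.152], [0.002, -0.152, -0.988], [-1.0, 0.001, -0.002]]
wrist_force: [-0.2, 0.1, -3.3]
gripper_width: 0.029
```

```bash
python3 go.py .485 -.140 .0545 80.9
```

```text
t 15.5 pos [ 0.4857 -0.1403  0.0565] w 0.029 F [-0.1679  0.1006 -3.3423]
jaw yaw -98.72797264799696
shift units [ 0.0244 -0.0096 -0.0018] mm [ 1.9504 -0.7663 -0.1413]
turn units [ 0.0062 -0.0019 -0.0012]
```

Call:
{"method": "drive_tool", "body": {"rows": [[0.028,0,0,0,0,0,-1],[0.028,0,0,0,0,0,-1],[0.028,0,0,0,0,0,0],[0.028,0,0,0,0,0,1],[0.028,0,0,0,0,0,1],[0.028,0,0,0,0,0,1]]}}

```text
time: 16.25
tcp_pos: [0.4859, -0.1403, 0.0544]
orientation: [[0.002, 0.988, -0.152], [0.002, -0.152, -0.988], [-1.0, 0.002, -0.002]]
wrist_force: [0.8, -1.5, 0.1]
gripper_width: 0.0852
```

Call:
{"method": "drive_tool", "body": {"rows": [[-0.5,0,0,0,0,0,1],[-1,0,0,0,0,0,1],[-1,0,0,0,0,0,1]]}}

```text
time: 16.62
tcp_pos: [0.4889, -0.1416, 0.1381]
orientation: [[0.01, 0.988, -0.152], [-0.001, -0.152, -0.988], [-1.0, 0.01, -0.0]]
wrist_force: [-0.1, -0.5, -0.7]
gripper_width: 0.0855
```

Call:
{"method": "drive_tool", "body": {"rows": [[-0.5,0,0,0,0,0,1],[-0.8,0,-0.4,0,0,0,1],[-0.8,0,-1,0,0,0,1],[-0.8,0,-1,0,0,0,1]]}}

```text
time: 17.12
tcp_pos: [0.4999, -0.06, 0.2013]
orientation: [[0.008, 0.989, -0.148], [-0.0, -0.148, -0.989], [-1.0, 0.008, -0.001]]
wrist_force: [-0.6, -0.7, -0.4]
gripper_width: 0.0856
```

```bash
python3 - <<'E'
from h import *
cv2.imwrite("pics/side5.png",cv2.cvtColor(snapshot("side"),cv2.COLOR_RGB2BGR))
cv2.imwrite("pics/top5.png",cv2.cvtColor(snapshot("top"),cv2.COLOR_RGB2BGR))
a=cv2.imread("pics/side5.png")[120:240,260:420];b=cv2.imread("pics/top5.png")[180:300,320:480]
cv2.imwrite("pics/c5.png",cv2.resize(np.vstack([a,b]),None,fx=2.5,fy=2.5,interpolation=cv2.INTER_CUBIC))
E
python3 go.py .41 .198 .25 103
```

```text
t 17.23 pos [ 0.4996 -0.0621  0.201 ] w 0.0852 F [-0.3983 -0.4788  0.085 ]
jaw yaw -98.63303280136361
shift units [-0.6265 -1.5907 -3.0465] mm [ -50.1234 -127.2563 -243.718 ]
turn units [-0.3605  0.0018 -0.0073]
```

View pics/c5.png

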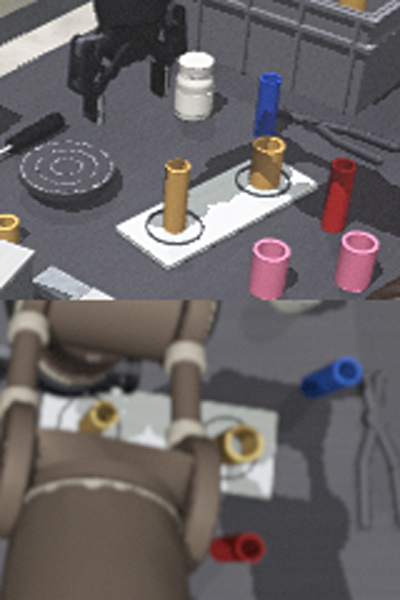

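The swap is done: tall base in the left ring at crop (177,228), short in the right ring at (265,183). Now to the box.

Call:
{"method": "drive_tool", "body": {"rows": [[-0.3,-0.2,-0.5,0,0,0,1],[-0.6,-0.5,-1,0,0,0,1],[-0.6,-0.5,-1,0,0,0,1]]}}

```text
time: 17.6
tcp_pos: [0.4718, 0.0239, 0.2498]
orientation: [[0.01, 0.989, -0.148], [-0.002, -0.148, -0.989], [-1.0, 0.01, 0.0]]
wrist_force: [0.8, 0.1, 0.3]
gripper_width: 0.0855
```

Call:
{"method": "drive_tool", "body": {"rows": [[0,-0.3,-0.5,0,0,0,1],[0,-0.5,-1,0,0,-0.007,1],[0,-0.5,-1,0,0,-0.007,1]]}}

```text
time: 17.98
tcp_pos: [0.4435, 0.1092, 0.2481]
orientation: [[0.001, 0.989, -0.146], [-0.001, -0.146, -0.989], [-1.0, 0.001, 0.001]]
wrist_force: [0.1, -0.8, -1.2]
gripper_width: 0.0858
```

Call:
{"method": "drive_tool", "body": {"rows": [[0,-0.3,-0.5,-0.15,0,0,1],[0,-0.5,-1,-0.36,0,0,1],[0,-0.5,-1,-0.36,0,0,1],[0,-0.5,-1,-0.36,0,0,1]]}}

```text
time: 18.48
tcp_pos: [0.4161, 0.1925, 0.2474]
orientation: [[0.0, 0.974, 0.226], [-0.003, 0.226, -0.974], [-1.0, -0.0, 0.003]]
wrist_force: [1.0, 0.4, 0.4]
gripper_width: 0.0853
```

```bash
python3 - <<'E'
from h import *
m=camera_model("wrist");cv2.imwrite("pics/w6.png",cv2.cvtColor(snapshot("wrist"),cv2.COLOR_RGB2BGR))
np.savez("w6.npz",**m)
for p in [(.4115,.198,.124),(.3865,.1926,.124),(.483,.347,.21),(.6127,.3788,.113)]:print(proj(m,p))
E
python3 go.py .41 .198 .25 103
```

```text
[270.693  212.2147]
[270.4068 241.132 ]
[ 0.38   60.6347]
[  64.7405 -146.8611]
t 18.52 pos [0.4161 0.1925 0.2475] w 0.0856 F [ 0.5517 -0.2222  0.219 ]
jaw yaw -76.95707009220997
shift units [-0.0314 -0.0592 -0.0845] mm [-2.5095 -4.7398 -6.7588]
turn units [0.0007 0.0023 0.0002]
```

View pics/w6.png

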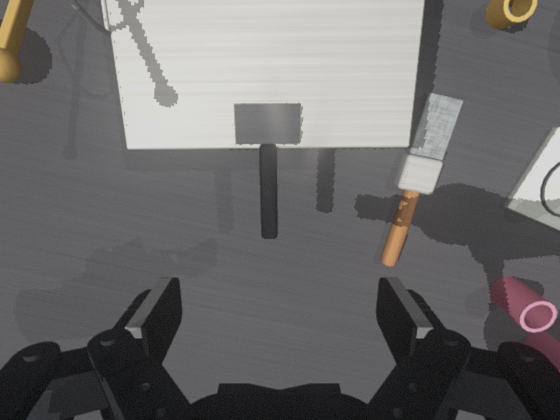

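```bash
cat > m2.py <<'E'
from m1 import *
W=dict(np.load("w6.npz"))
print("----")
e=onz(W,(270,238),.122);b=onz(W,(268,146),.122);print("bar end",e,"bar at edge",b,np.linalg.norm(e-b))
a=onz(W,(128,149),.113);c=onz(W,(411,147),.113);print("front edge",a,c,np.linalg.norm(a-c),"yaw",np.degrees(np.arctan2(-(a-c)[0],(a-c)[1])),"mid",(a+c)/2)
for l in ([(T,t2(80,362)),(W,(6,67))],[(S,s2(270,258)),(W,(6,67))],[(T,t2(80,362)),(S,s2(270,258)),(W,(6,67))]):print("ball",tri(l))
E
python3 m2.py | sed -n '/----/,$p'
```

```text
----
bar end [0.3884 0.1934 0.122 ] bar at edge [0.4631 0.2119 0.122 ] 0.07694458001079246
front edge [0.4341 0.3215 0.113 ] [0.4876 0.0992 0.113 ] 0.22863632965764344 yaw 13.530356361482193 mid [0.4609 0.2104 0.113 ]
ball [0.4814 0.3458 0.209 ]
ball [0.4815 0.3468 0.2084]
ball [0.4819 0.3466 0.2083]
```

Measurements agree with each other: pointer offset 126.6 mm (given 126), bar length 77 (given 76), and lid front edge at 185 mm from the hinge. Pointer angle comes out near 35.7°. Grip point at (0.4127, 0.1992, 0.116).

```bash
python3 go.py .4127 .1992 .097 103.5
```

```text
t 18.52 pos [0.4161 0.1925 0.2475] w 0.0856 F [ 0.5517 -0.2222  0.219 ]
jaw yaw -76.95707009220997
shift units [ 1.8811 -0.0225 -0.096 ] mm [150.488   -1.7987  -7.6798]
turn units [-0.0076  0.0023  0.0003]
```

Call:
{"method": "drive_tool", "body": {"rows": [[0.4,-0.02,-0.096,-0.008,0,0,1],[0.9,-0.02,-0.096,-0.008,0,0,1],[0.9,-0.02,-0.096,-0.008,0,0,1],[0.9,-0.02,-0.096,-0.008,0,0,1]]}}

```text
time: 19.02
tcp_pos: [0.414, 0.1989, 0.1765]
orientation: [[0.002, 0.973, 0.232], [-0.002, 0.232, -0.973], [-1.0, 0.001, 0.002]]
wrist_force: [-0.1, 0.0, -0.4]
gripper_width: 0.0857
```

```bash
python3 go.py .4127 .1992 .097 103.5
python3 - <<'E'
from h import *
m=camera_model("wrist");cv2.imwrite("pics/w7.png",cv2.cvtColor(snapshot("wrist"),cv2.COLOR_RGB2BGR))
E
```

```text
t 19.02 pos [0.414  0.1989 0.1765] w 0.0857 F [-0.0568  0.0195 -0.4492]
jaw yaw -76.5797302340623
shift units [ 0.9935 -0.0163 -0.0105] mm [79.4812 -1.3026 -0.8429]
turn units [-0.0013  0.0023 -0.001 ]
```

View pics/w7.png

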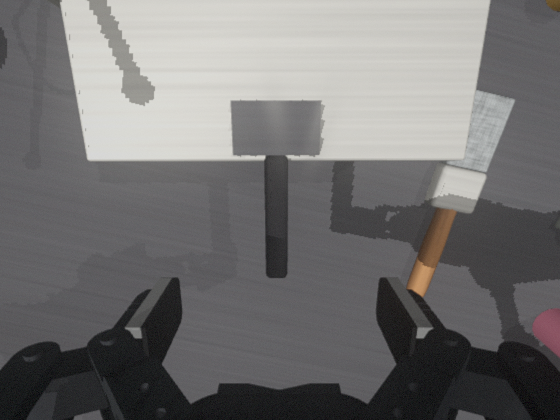

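The bar is centred between the fingers, its end at (276,277) and straight in the image. Lowering and closing.

Call:
{"method": "drive_tool", "body": {"rows": [[0.4,-0.02,-0.01,0,0,0,1],[0.8,-0.02,-0.01,0,0,0,1],[0.99,-0.02,-0.01,0,0,0,1],[0.99,-0.02,-0.01,0,0,0,1]]}}

```text
time: 19.58
tcp_pos: [0.4132, 0.1995, 0.098]
orientation: [[0.003, 0.973, 0.232], [-0.002, 0.232, -0.973], [-1.0, 0.002, 0.002]]
wrist_force: [-0.2, 0.2, -0.4]
gripper_width: 0.0852
```

Call:
{"method": "drive_tool", "body": {"rows": [[0.05,0,0,0,0,0,-1],[0.05,0,0,0,0,0,-1],[0.05,0,0,0,0,0,-1],[0.05,0,0,0,0,0,-1],[0.05,0,0,0,0,0,-1],[0.05,0,0,0,0,0,-1]]}}

```text
time: 20.32
tcp_pos: [0.4133, 0.2001, 0.0943]
orientation: [[0.003, 0.973, 0.232], [-0.001, 0.232, -0.973], [-1.0, 0.003, 0.001]]
wrist_force: [-1.8, 4.4, 2.5]
gripper_width: 0.0126
```

```bash
python3 go.py .4127 .1992 .097 103.5
```

```text
t 20.32 pos [0.4133 0.2001 0.0943] w 0.0126 F [-1.84    4.4331  2.488 ]
jaw yaw -76.58458422625682
shift units [-0.0333 -0.0099  0.0093] mm [-2.6649 -0.7949  0.7431]
turn units [-0.0014  0.0012 -0.0027]
```

Call:
{"method": "drive_tool", "body": {"rows": [[-0.15,0.01,0,0,0,0,-1],[-0.3,0.025,0,0,0,0,-1],[-0.46,0.042,0,0,0,0,-1],[-0.61,0.075,0,0,0,0,-1],[-0.76,0.115,0,0,0,0,-1],[-0.9,0.156,0,0,0,0,-1],[-0.9,0.156,0,0,0,0,-1]]}}

```text
time: 21.2
tcp_pos: [0.4255, 0.2031, 0.1667]
orientation: [[0.004, 0.973, 0.232], [-0.0, 0.232, -0.973], [-1.0, 0.004, 0.001]]
wrist_force: [4.1, 3.5, -8.1]
gripper_width: 0.013
```

```bash
python3 go.py .4579 .2108 .2304 103.5
```

```text
t 21.2 pos [0.4255 0.2031 0.1667] w 0.013 F [ 4.1219  3.4557 -8.1485]
jaw yaw -76.58968143835935
shift units [-0.7943  0.4199  0.0009] mm [-63.5475  33.5883   0.0751]
turn units [-0.0015  0.001  -0.0035]
```

Call:
{"method": "drive_tool", "body": {"rows": [[-0.14,0.055,0,0,0,0,-1],[-0.28,0.115,0,0,0,0,-1],[-0.42,0.185,0,0,0,0,-1],[-0.55,0.26,0,0,0,0,-1],[-0.68,0.34,0,0,0,0,-1],[-0.79,0.42,0,0,0,0,-1],[-0.79,0.42,0,0,0,0,-1],[-0.79,0.42,0,0,0,0,-1]]}}

```text
time: 22.2
tcp_pos: [0.4571, 0.2107, 0.2296]
orientation: [[0.002, 0.973, 0.232], [-0.001, 0.232, -0.973], [-1.0, 0.002, 0.001]]
wrist_force: [0.4, 2.9, -8.3]
gripper_width: 0.013
```

```bash
python3 go.py .4579 .2108 .2304 103.5
python3 - <<'E'
from h import *
m=camera_model("wrist");np.savez("w8.npz",**m);cv2.imwrite("pics/w8.png",cv2.cvtColor(snapshot("wrist"),cv2.COLOR_RGB2BGR))
for n in("side","top"):cv2.imwrite(f"pics/{n}8.png",cv2.cvtColor(snapshot(n),cv2.COLOR_RGB2BGR))
crop("pics/side8.png","pics/s8.png",130,170,290,290,5)
crop("pics/top8.png","pics/t8.png",150,150,290,270,5)
E
```

```text
t 22.2 pos [0.4571 0.2107 0.2296] w 0.013 F [ 0.38    2.8962 -8.2769]
jaw yaw -76.59715668946926
shift units [-0.0098  0.0105  0.0008] mm [-0.7877  0.8433  0.0632]
turn units [-0.0016  0.0011 -0.0017]
```

View pics/s8.png

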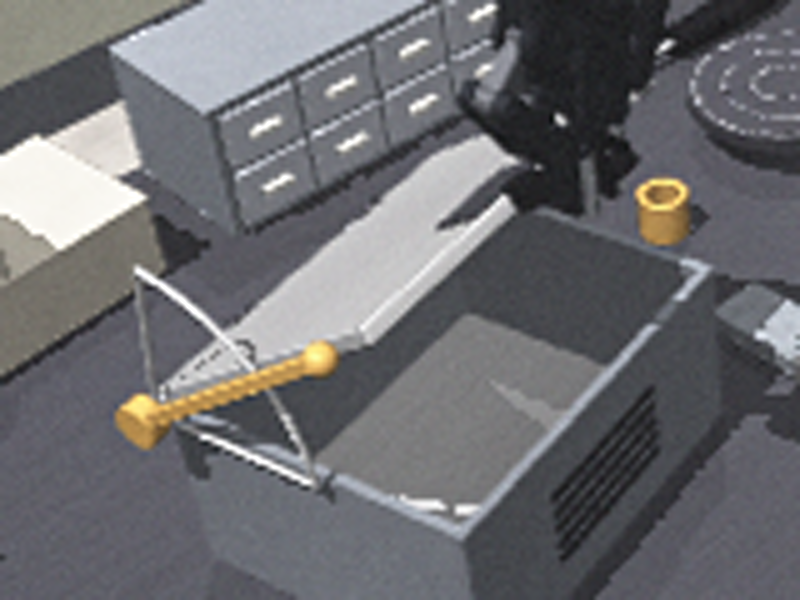

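View pics/t8.png

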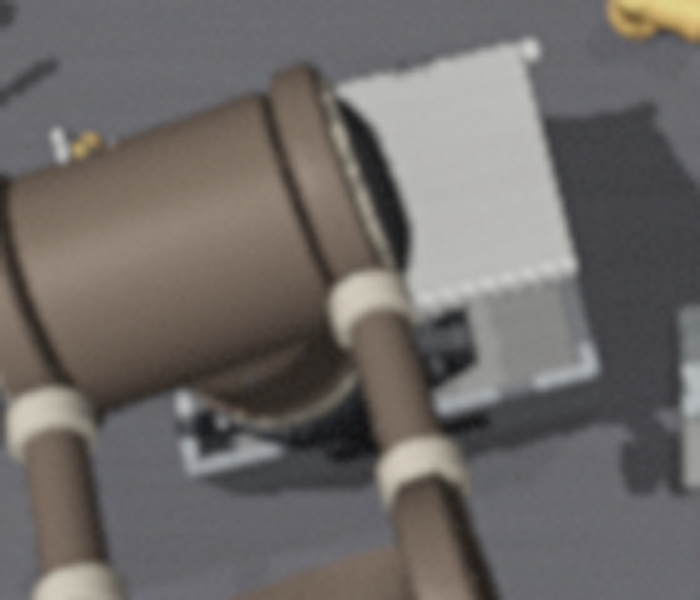

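View pics/w8.png

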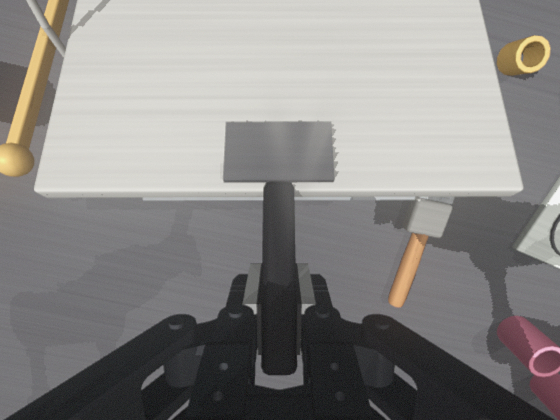

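Run:
```python
from h import *
crop("pics/side8.png","pics/s9.png",150,225,225,275,10)
crop("pics/side0.png","pics/s90.png",150,225,225,275,10)
```

```text
(no output)
```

View pics/s9.png

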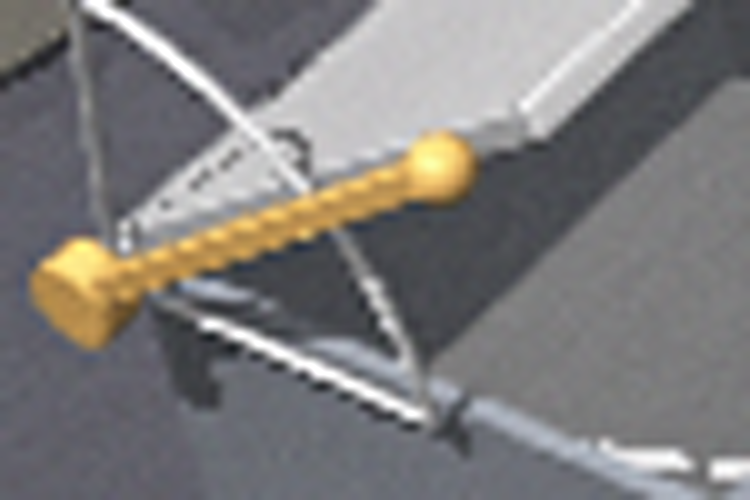

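```bash
cat > m3.py <<'E'
from h import *
import sys
S=camera_model("side");W=dict(np.load("w8.npz"))
H=np.array([.6412,.2541,0]);a=np.radians(13.5);u=np.array([np.cos(a),np.sin(a),0]);n=np.array([-np.sin(a),np.cos(a),0])
def lat(m,p,L):
    c,d=ray(m,p);k=(L-(c-H)@n)/(d@n);X=c+k*d
    return np.array([-(X-H)@u,X[2]])   # forward distance from hinge, height
s=lambda x,y:(x/10-.45+150,y/10-.45+225)
ang=lambda p,q:np.degrees(np.arctan2((q-p)[1],(q-p)[0]))
if __name__=="__main__":
    p=lat(S,s(120,277),.126);q=lat(S,s(438,168),.126);print("ptr side",p,q,ang(p,q),"from hinge",ang(np.array([0,.113]),q))
    for L in(.110,.112,.114):
        p=lat(S,s(130,222),L);q=lat(S,s(522,106),L);r=lat(S,s(530,140),L);print("lid side",L,p,q,ang(p,q),"front bottom",r)
    b=lat(W,(14,159),.126);print("ball wrist",b,ang(np.array([0,.113]),b))
    for L in(.110,.112,.114):
        c=lat(W,(37,190),L);c2=lat(W,(521,190),-L);print("lid corner wrist",c,c2)
E
python3 m3.py
```

```text
ptr side [0.0111 0.1184] [0.1295 0.2056] 36.334886846525734 from hinge 35.55207645089329
lid side 0.11 [-0.0012  0.1178] [0.1415 0.2159] 34.49319966248007 front bottom [0.1418 0.2062]
lid side 0.112 [0.0015 0.1207] [0.1437 0.2184] 34.493199662480095 front bottom [0.1439 0.2087]
lid side 0.114 [0.0043 0.1236] [0.1458 0.2208] 34.493199662480095 front bottom [0.1461 0.2112]
ball wrist [0.1337 0.2114] 36.35067871010757
lid corner wrist [0.1461 0.2228] [0.1466 0.2213]
lid corner wrist [0.1467 0.2201] [0.1472 0.2186]
lid corner wrist [0.1473 0.2173] [0.1479 0.2159]
```

Run:
```python
from m3 import *
from scipy.spatial.transform import Rotation
s2=lambda x,y:(x/5-.4+140,y/5-.4+190)
W6=dict(np.load("w6.npz"))
for L in (.110,.112):
    print(L,"shut side",lat(S,s2(415,436),L),"shut wrist",lat(W6,(128,149),L),lat(W6,(411,147),-L))
i=cv2.imread("pics/w8.png");cv2.imwrite("pics/w9.png",cv2.resize(i[120:220,0:120],None,fx=6,fy=6,interpolation=cv2.INTER_CUBIC))
i=cv2.imread("pics/w6.png");cv2.imwrite("pics/w60.png",cv2.resize(i[20:180,0:160],None,fx=5,fy=5,interpolation=cv2.INTER_CUBIC)[:600])
```

```text
0.11 shut side [0.1802 0.1052] shut wrist [0.1846 0.1219] [0.1842 0.1252]
0.112 shut side [0.1822 0.1082] shut wrist [0.1851 0.1174] [0.1847 0.12  ]
```

View pics/w9.png

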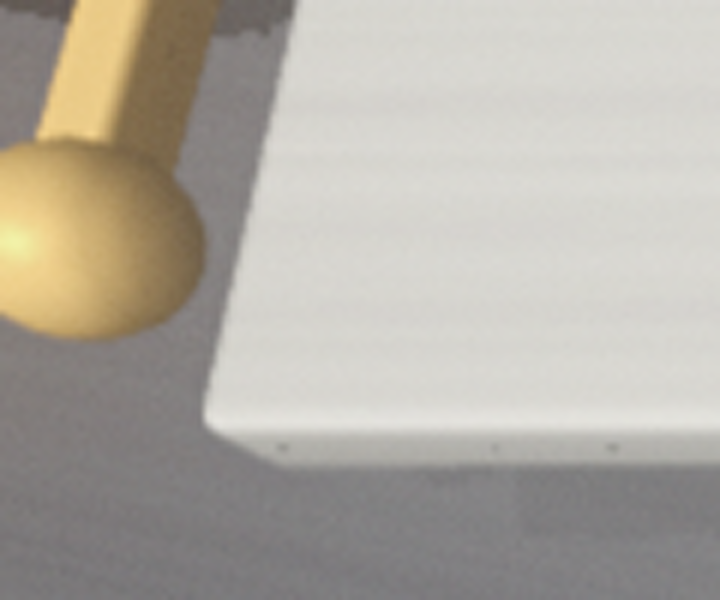

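View pics/s90.png

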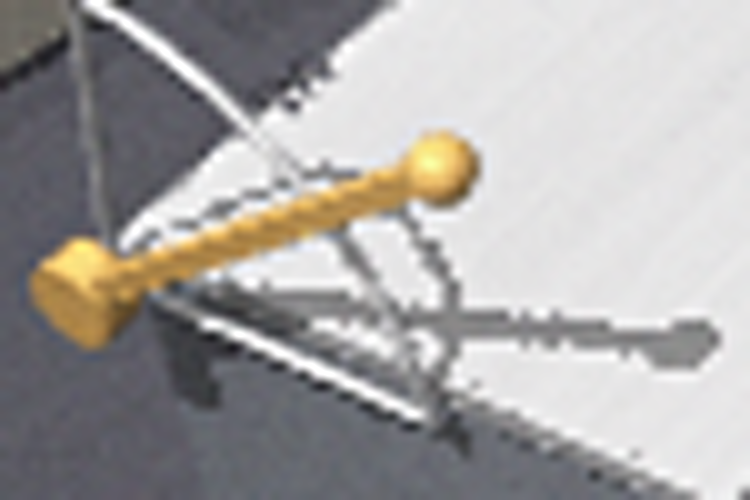

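Run:
```python
from m3 import *
s2=lambda x,y:(x/5-.4+140,y/5-.4+190)
t2=lambda x,y:(x/5-.4+150,y/5-.4+150)
T=camera_model("top")
W6=dict(np.load("w6.npz"))
def rep(k,X): 
    d=X-H;f,z=-d@u,X[2];print(k,X,"fwd",f,"lat",d@n,"ang110",np.degrees(np.arctan2(z-.110,f)),"ang113",np.degrees(np.arctan2(z-.113,f)))
rep("ball now",tri([(S,s(440,168)),(W,(13,160.3))]))
rep("corner now S+W",tri([(S,s(520,106)),(W,(34.3,189.6))]))
rep("corner shut S+W",tri([(S,s2(415,436)),(W6,(128,149))]))
rep("corner shut T+W",tri([(T,t2(182,482)),(W6,(128,149))]))
rep("corner shut S+T",tri([(S,s2(415,436)),(T,t2(182,482))]))
rep("ball start S+T",tri([(S,s2(270,258)),(T,t2(80,362))]))
```

```text
ball now [0.4808 0.3479 0.2095] fwd 0.13407299741642056 lat 0.12860863435891096 ang110 36.58253826172635 ang113 35.746978246248986
corner now S+W [0.4729 0.3305 0.2204] fwd 0.14585962295157065 lat 0.11354515845733261 ang110 37.121120001767046 ang113 36.364437153213395
corner shut S+W [0.4343 0.3222 0.1123] fwd 0.18532491875232707 lat 0.11454473897047529 ang110 0.6970281092253704 ang113 -0.23042803892441732
corner shut T+W [0.4348 0.3197 0.1167] fwd 0.18540630822672366 lat 0.11198353751849036 ang110 2.070520034353973 ang113 1.1441850592547396
corner shut S+T [0.4357 0.3213 0.1104] fwd 0.1841572152481165 lat 0.11336861743615956 ang110 0.12783016579534684 ang113 -0.8054893680951646
ball start S+T [0.4828 0.3469 0.2082] fwd 0.13239963671500476 lat 0.12725104885697805 ang110 36.55177135140513 ang113 35.70486541093982
```

Run:
```python
from m3 import *
i=cv2.imread("pics/w8.png");cv2.imwrite("pics/w10.png",cv2.resize(i[0:200,0:140],None,fx=4,fy=3,interpolation=cv2.INTER_CUBIC))
hsv=cv2.cvtColor(i,cv2.COLOR_BGR2HSV)
lid=(hsv[...,2]>165)&(hsv[...,1]<40); br=(hsv[...,1]>80)&(hsv[...,0]>12)&(hsv[...,0]<30)
def fitl(pts):
    vx,vy,x0,y0=cv2.fitLine(np.float32(pts),cv2.DIST_HUBER,0,.01,.01).ravel();r=[(p[0]-x0)*vy-(p[1]-y0)*vx for p in pts];print("   n",len(pts),"rms",np.std(r));return (x0-100*vx,y0-100*vy),(x0+100*vx,y0+100*vy)
def ang(m,l,nn=n):
    N=np.cross(ray(m,l[0])[1],ray(m,l[1])[1]);d=np.cross(N,nn);d/=np.linalg.norm(d)
    if d@u>0:d=-d
    return np.degrees(np.arctan2(d[2],-d@u))
L=[];Rr=[];B=[]
for y in range(60,180,2):
    x=np.where(lid[y])[0];xx=x[x>36];L.append((xx.min()-.5,y));Rr.append((x.max()+.5,y))
BL=[];BR=[]
for y in range(10,135,2):
    x=np.where(br[y,:70])[0]
    if len(x)>3:BL.append((x.min()-.5,y));BR.append((x.max()+.5,y))
print(L[::12],Rr[::12],BL[::12],BR[::12])
l,r,bl,b2=map(fitl,(L,Rr,BL,BR))
for da in(-.5,0,.5):
    a2=a+np.radians(da);nn=np.array([-np.sin(a2),np.cos(a2),0])
    print(da,"lid L",ang(W,l,nn),"lid R",ang(W,r,nn),"ptr L",ang(W,bl,nn),"ptr R",ang(W,b2,nn))
sp=lambda p,q:(s(*p),s(*q))
print("side: ptr",ang(S,sp((120,277),(438,168))),"lid top",ang(S,sp((130,222),(522,106))))
```

```text
[(np.float64(62.5), 60), (np.float64(57.5), 84), (np.float64(51.5), 108), (np.float64(46.5), 132), (np.float64(40.5), 156)] [(np.float64(492.5), 60), (np.float64(498.5), 84), (np.float64(504.5), 108), (np.float64(510.5), 132), (np.float64(515.5), 156)] [(np.float64(44.5), 10), (np.float64(37.5), 34), (np.float64(30.5), 58), (np.float64(22.5), 82), (np.float64(15.5), 106), (np.float64(9.5), 130)] [(np.float64(65.5), 10), (np.float64(58.5), 34), (np.float64(52.5), 58), (np.float64(46.5), 82), (np.float64(39.5), 106), (np.float64(33.5), 130)]
   n 60 rms 0.30691737253981255
   n 60 rms 0.285292736976585
   n 63 rms 1.8139150334058338
   n 63 rms 1.6514562558435353
-0.5 lid L 34.192084658490884 lid R 35.64500136198364 ptr L 36.15273755386599 ptr R 35.62518680303391
0 lid L 34.72146465917335 lid R 35.12447449019808 ptr L 36.58777715088657 ptr R 36.10958770722519
0.5 lid L 35.244151526067654 lid R 34.5972085252618 ptr L 37.01796734674874 ptr R 36.58808673752429
side: ptr 36.334886846525706 lid top 34.49319966248008
```

View pics/w10.png

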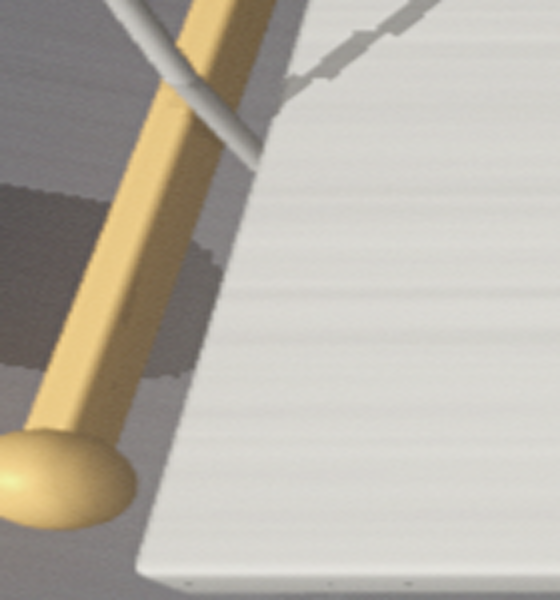

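Line directions (wrist view, independent of position): lid edges 34.7° and 35.1°, pointer 36.1–36.6°. The side view agrees: lid 34.5°, pointer 36.3°. I'll raise the lid about 1.5°.

Call:
{"method": "drive_tool", "body": {"rows": [[-0.035,0.025,0,0,0,0,-1],[-0.07,0.05,0,0,0,0,-1],[-0.07,0.05,0,0,0,0,-1],[-0.07,0.05,0,0,0,0,-1]]}}

```text
time: 22.85
tcp_pos: [0.4613, 0.2117, 0.2353]
orientation: [[0.003, 0.973, 0.232], [-0.0, 0.232, -0.973], [-1.0, 0.003, 0.001]]
wrist_force: [0.8, 3.5, -10.4]
gripper_width: 0.013
```

```bash
cat > m4.py <<'E'
from m3 import *
W=camera_model("wrist");i=cv2.cvtColor(snapshot("wrist"),cv2.COLOR_RGB2BGR);cv2.imwrite("pics/w11.png",i)
i2=cv2.cvtColor(snapshot("side"),cv2.COLOR_RGB2BGR);cv2.imwrite("pics/side11.png",i2);crop("pics/side11.png","pics/s11.png",150,225,225,275,10)
hsv=cv2.cvtColor(i,cv2.COLOR_BGR2HSV)
lid=(hsv[...,2]>165)&(hsv[...,1]<40); br=(hsv[...,1]>80)&(hsv[...,0]>12)&(hsv[...,0]<30)
def fitl(pts):
    vx,vy,x0,y0=cv2.fitLine(np.float32(pts),cv2.DIST_HUBER,0,.01,.01).ravel();r=[(p[0]-x0)*vy-(p[1]-y0)*vx for p in pts];print("   n",len(pts),"rms",np.std(r));return (x0-100*vx,y0-100*vy),(x0+100*vx,y0+100*vy)
def ang(m,l,nn=n):
    N=np.cross(ray(m,l[0])[1],ray(m,l[1])[1]);d=np.cross(N,nn)
    if d@u>0:d=-d
    return np.degrees(np.arctan2(d[2],-d@u))
L=[];Rr=[];BL=[];BR=[]
for y in range(60,180,2):
    x=np.where(lid[y])[0];xx=x[x>36];L.append((xx.min()-.5,y));Rr.append((x.max()+.5,y))
for y in range(50,135,2):
    x=np.where(br[y,:70])[0]
    if len(x)>3:BL.append((x.min()-.5,y));BR.append((x.max()+.5,y))
l,r,bl,b2=map(fitl,(L,Rr,BL,BR))
for da in(0,.25):
    a2=a+np.radians(da);nn=np.array([-np.sin(a2),np.cos(a2),0])
    print(da,"lid L",ang(W,l,nn),"lid R",ang(W,r,nn),"ptr L",ang(W,bl,nn),"ptr R",ang(W,b2,nn))
s_=state();print(s_["time"],s_["tcp_pos"],s_["wrist_force"],s_["qvel"])
E
python3 m4.py
```

```text
n 60 rms 0.47470187497208544
   n 60 rms 7.29052399915288
   n 43 rms 0.3062085353267137
   n 43 rms 1.4596679893635782
0 lid L 36.279871322159345 lid R 36.97661606589444 ptr L 36.32192845761187 ptr R 36.00657185197682
0.25 lid L 36.53725528719587 lid R 36.72069963109565 ptr L 36.550211916044944 ptr R 36.25850424542562
22.95 [0.4613 0.2117 0.2353] [  1.8752   2.9753 -11.0122] [-0.0296  0.0261  0.0517 -0.12    0.0118  0.001 ]
```

View pics/s11.png

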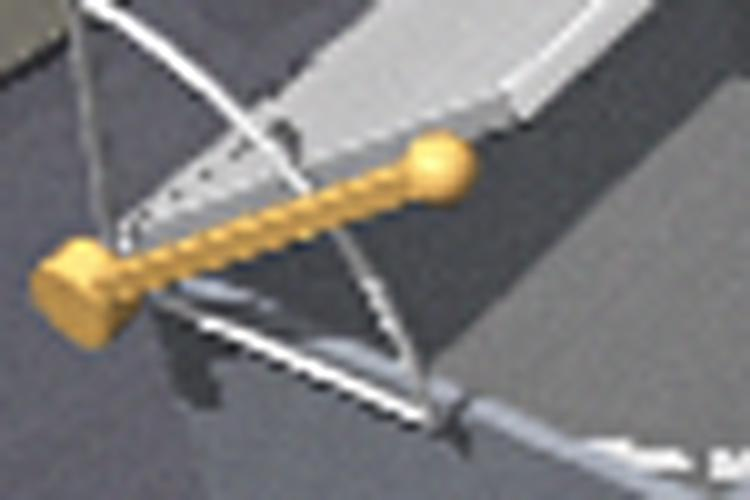

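View pics/w11.png

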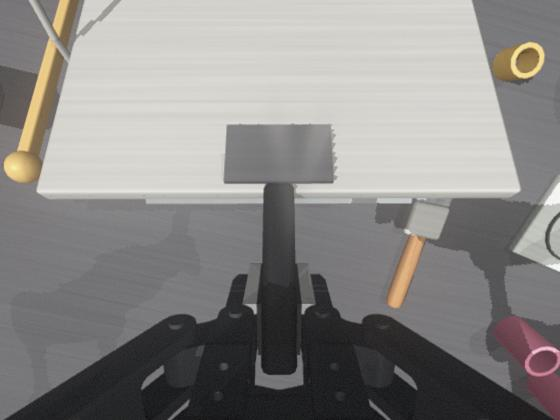

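The lid (36.3–36.9°) and pointer (36.0–36.5°) now agree. I'll hold briefly and check that nothing creeps.

Call:
{"method": "drive_tool", "body": {"rows": [[0,0,0,0,0,0,-1],[0,0,0,0,0,0,-1],[0,0,0,0,0,0,-1],[0,0,0,0,0,0,-1],[0,0,0,0,0,0,-1],[0,0,0,0,0,0,-1],[0,0,0,0,0,0,-1],[0,0,0,0,0,0,-1]]}}

```text
time: 23.95
tcp_pos: [0.4613, 0.2117, 0.2353]
orientation: [[0.003, 0.973, 0.232], [-0.0, 0.232, -0.973], [-1.0, 0.003, 0.001]]
wrist_force: [1.1, 3.5, -11.4]
gripper_width: 0.013
```

```bash
python3 m4.py
python3 - <<'E'
from m3 import *
a_=cv2.imread("pics/side11.png");cv2.imwrite("pics/s12.png",cv2.resize(a_[110:290,120:430],None,fx=2.5,fy=2.5,interpolation=cv2.INTER_CUBIC))
p=lat(S,s(120,277),.126);q=lat(S,s(438,168),.126);print("side ptr",np.degrees(np.arctan2(*(q-p)[::-1])))
for e in((125,222),(130,221)):
  p=lat(S,s(*e),.112);q=lat(S,s(512,95),.112);print("side lid",np.degrees(np.arctan2(*(q-p)[::-1])))
E
```

```text
n 60 rms 0.48790516766323666
   n 60 rms 7.280573471937949
   n 43 rms 0.29489218935673606
   n 43 rms 1.3818280243275793
0 lid L 36.456331785002504 lid R 37.03972529419485 ptr L 36.45256970690585 ptr R 35.47259016512074
0.25 lid L 36.71249664717886 lid R 36.7841646258119 ptr L 36.68009860423731 ptr R 35.72800930325919
24.05 [0.4613 0.2117 0.2353] [  2.1675   3.8135 -11.7336] [-0.0645  0.1217  0.0354 -0.0152 -0.1366 -0.037 ]
side ptr 36.334886846525734
side lid 35.38716659267214
side lid 35.44017445520304
```

View pics/s12.png

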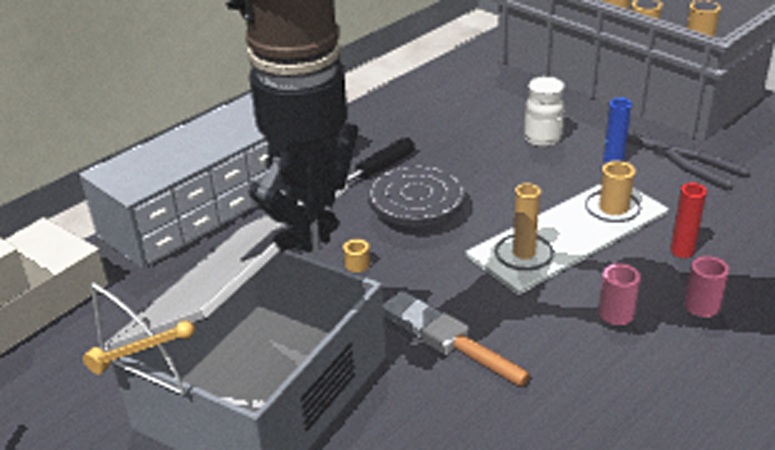

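The view shows both sleeves upright in swapped rings, bystanders in place, and the lid steady beside the pointer. Handing in.

```bash
python3 -c "
from plant import *
print(job_done())"
```

```text
the job is handed in; nothing more can be done
None
```

I swapped the two brass sleeves, using the turntable as a stop-over for the tall one. I then gripped the lid bar from above, raised the lid to the pointer's angle and handed in while holding it, at about 24 s of the 72 s.

**Sleeves:** the last side view showed both standing upright and let go, tall in the left ring and short in the right. The bystanders and look-alikes looked undisturbed.

**Lid against pointer:** my angle checks agree to about 1°, not exactly:

| Check | Lid | Pointer | Lid minus pointer |
|---|---|---|---|
| Wrist-view edge directions | 36.5–37° | about 36.5° (one noisier edge 35.5°) | about +0.3° |
| Side view | 35.4° | 36.3° | about −0.9° |
| Lid from the tool's position, pointer from its ball | about 37.2° | about 35.7° | about +1.5° |

I trusted the wrist view most, since it compares the two directions directly and does not depend on the measured positions. The third check is the one that disagrees most.

**Holding still:** the tool position did not change over the last second of holding. The lid pulled with about 11 N at the wrist, a little above the 4 to 9 N given.

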